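# Serve a pastry from the sloping case with flush sliding covers

### The arm

A 7-joint arm with a two-finger parallel gripper is mounted at the origin on a cart in front of the work surface, level with it; the furniture and walls round the work are solid. World frame = base frame: x ahead of the robot, y to its left, z up, the work surface at z = 0. Lengths are in mm, angles in degrees, forces in N, time in s.
With the tool pointing down it reaches from about 425 to 875 mm from the base axis. Payload 8.4 kg.
Tool frame: the origin (TCP) lies between the finger pads; the fingertips stand 25 mm ahead of it and the grasp point (between the pads) lies 6 mm ahead of it (env.finger_overhang is the distance from the TCP to the fingertips, in mm); z points along the fingers, x is the direction in which the jaws open and shut, and the axes are right-handed (so a half turn about z gives the same grasp; the last joint's range is limited). The gripper opens to 87 mm and grips with 3 to 60 N. Pads are 19 mm wide; open, the fingers measure 117 mm over their backs; the gripper's body (75 mm by 190 mm) begins 51 mm behind the grasp point.
Start: joints at [-78.048, 19.091, 2.286, 83.961, -0.768, 76.965, -3.352], TCP at [196.927, 619.423, 247.546] pointing down, gripper open.
Joint ranges: [-147.57, 147.57], [-21.85, 119.76], [-74.77, 79.35], [14.55, 137.4], [-85.83, 265.84], [4.83, 119.75], [-152.11, 152.11]. Speed limits (degrees/s): [127.2, 127.2, 159.86, 159.86, 180, 180, 180].

### API

Orientations are given as [roll, pitch, yaw] about the fixed x, y, z axes, in that order (R = Rz(yaw) Ry(pitch) Rx(roll)).
In Python, from cell import env, cams gives the robot as it stands.
- The arm moves only by the tool move_arm, never from a script. Its argument "motion" is a list of rows, each an object with "claw": the finger opening in cm, from 0 to 8.7; "dp": the shift along the tool's x, y, z in cm, a list of three; "twist": the turn, a rotation vector about the tool's x, y, z in degrees, a list of three. In form: [{"claw": claw, "dp": [dx, dy, dz], "twist": [rx, ry, rz]}, ...]. A call has 1 to 20 rows; each row is the pose to reach, as a shift and turn from the pose commanded when the call began, along the tool's axes at that moment; what a row does not reach only later rows make up. A row lasts 1/12 s, in which the tool goes at most 41.7 mm and 7.16 degrees, less where a joint would pass 70% of its speed; a pose out of reach is approached as far as the arm can. A call with a gripper value outside its range is refused whole. The fingers move at their own pace and stop on an object; "force" is the grip in N (left out, the last holds). Time passes only in rows, so rows that repeat a pose let the fingers close. It gives the time, the measured TCP pose, the force and the opening at its end, in the units of the state.
- env.observe(): the state, without advancing time (a new reading comes with each control period).
- cams.grab_frame(name): name is "side" or "top"; returns a dict with "color" (480x640x3 uint8, red, green, blue), "depth" (480x640 float32, mm along the optical axis (not along the pixel's ray), 0 where there is no reading), "fov_y" (degrees; the focal length in pixels is half the picture's height over the tangent of half this angle, whatever the lens; pixels are square), "cx", "cy" (the principal point, pixels), "k1" (the pictures are not rectified: a ray, as slopes to the right and down, at radius r is drawn at 1 + k1 r^2 times it, then the intrinsics apply), "rvec" (rotation vector, rad) and "tvec" (3), from world to camera coordinates, as OpenCV has them. Camera axes: x right, y down, z forward; pixel columns grow to the right and rows downward; lengths in mm; the calibration is good to about 2 mm. A picture is of the moment at which its call begins.
- env.finish_job(): hands the job in, once; it reports no verdict.
The state is a dict: "time_s": time; "joint_positions": joint angles; "qvel": joint speeds; "joint_torque": joint torques, N m; "tcp_pos": TCP position; "tool_rot": TCP orientation; "ft_force": force on the tool from outside, world axes, zero at the start; "wrist_torque": the same for the moment, N m; "opening": finger opening in mm.
Only numpy, scipy, OpenCV 4.12 (cv2) and the standard library are available. Lean on these libraries where they do the work, as an engineer would, in place of code of your own. Each camera call takes 0.05 s, during which the arm holds its last target. There are 200 camera calls.

### The job

Slide open the left one of the sloping pastry case's two covers (left as you face the slope) - it is flush and has no handle, so press on it and drag it across over the right cover - and take out the pastry behind it. Set that pastry the right way up in the middle of the serving board and let go, then slide the left cover fully shut again. Keep the right cover shut with its pastry in place, and do not shift the honey jar or the loose cup on the counter.

Things in the scene. Friction and masses are not known exactly. Their poses are not given: they have to be found in the camera images.
- case: Fixed pale wood pastry case, 364 mm wide (its y, to the left), 200 deep; origin on the counter under it, z up; its open face looks to its -x, turned to the robot's left (yaw about -0.85). Its top face slopes 25 degrees, low side at -x: outward normal of face, covers and bay floors (-0.423, 0, 0.906) in this frame. Two bays centred at y=+87 and -87 mm, each 166 mm wide, 155 long up the slope, 64 deep from the flush top (rim) to the floor.
- cover (a joint): Left (upper) cover: how far it is slid open, m. 0 shut (starts at 0 to 0.004); grows as it moves to the right (case -y) up to 0.16, where it lies wholly over the right cover. It stays where it is left; sliding friction about 1.8 N, so a press of 6 to 15 N drags it.
- cover_mid (a point): Middle of the upper face of the left cover (plain grey plate, 150 mm up the slope, 174 along y, 6 thick); moves with it. Shut, its y in the case frame is +81 mm. Flush with the wooden rim, no grip. Axes are those of the case.
- low_cover (a joint): Right (lower) cover, m: 0 shut, grows as it moves to the left, under the left cover. Starts at 0, to be left shut. Its face lies 8 mm deeper than the left cover's.
- bay_seat (a point): Fixed point in the left bay: where the pastry's centre is at the start, if it lies in the middle of the bay's width. Axes are those of the case.
- shelf_edge (a point): Middle of the lower front edge of the fixed shelf (364 mm wide, three fixed cups on it) that the back board carries above the case, 300 mm above the counter. It is only 15 mm further back than the pastry's middle: a vertical gripper would hit it; a tool tilted along the slope's normal passes about 100 mm clear.
- parcel_center (a point): Centre of the pastry to serve: golden, loaf-shaped, 61 mm wide (point x), 101 long (y), 46 high (z), about 80 g. Starts under the left cover on the sloping floor against the low wall, length up the slope, z along the slope's normal, width along the case's y; centre 23 mm above the bay floor, 41 mm below the cover's face, at least 73 mm from the bay's side walls.
- other_parcel_center (a point): Centre of a like pastry in the right bay under the right cover, not to be touched.
- board: Fixed dark wood serving board with a sheet of paper on it, 150 mm (its x) by 200 mm (its y), origin on the counter under its middle, top 16 mm above the counter; in the open, in front of the case, to the robot's left.
- board_top (a point): Middle of the board's top.
- honey_jar: Loose jar, 70 mm across, 102 mm tall, origin at its underside; leave alone. A fixed till screen on a stand rises behind it, at about x > 0.62, y > 0.3, some 0.3 m tall: keep clear of it.
- spare_cup: Loose purple espresso cup standing on the counter, 65x94x52 mm, origin at its underside; leave alone.
- parcel: The same pastry as a body (origin at the centre of its underside, same axes).

How it is judged:
By the outcome, as a careful person would: the job done as asked, in the order asked, and still so for the second after the job is handed in, with the robot touching nothing.
It also fails if it takes over 72 s, if anything falls off the work surface, if the arm or the gripper's body presses on something with over 40 N, if the wrist force passes 120 N, or if a joint passes its speed limit or range.

## Working session

There is one attempt and no reset: what is moved stays moved. The work goes in short steps, Python scripts to look and compute and a tool call to move; the robot and the scene stay as the last step left them, time stands still between calls to the robot, and variables do not carry over. Pictures are saved under pics/ and viewed, about 8 in all and at most 12, crops included, and the job is handed in when it is done.

Besides the shell and the picture viewer there is one more tool, called after "Call:" by a JSON object that holds its "api" and its "payload". move_arm: Moves the arm, as the interface text tells. Its arguments: {"type":"object","properties":{"motion":{"type":"array","items":{"type":"object","properties":{"claw":{"type":"number"},"dp":{"type":"array","items":{"type":"number"}},"twist":{"type":"array","items":{"type":"number"}}}}},"force":{"type":"number"}},"required":["motion"]}

```bash
ls; mkdir -p pics
cat > h.py <<'E'
import numpy as np, cv2
from scipy.spatial.transform import Rotation as Ro
def grab(n):
    from cell import cams
    f=cams.grab_frame(n); 
    return f
def rays(f,uv):
    uv=np.atleast_2d(np.asarray(uv,float)); F=240/np.tan(np.radians(f["fov_y"]/2))
    d=(uv-[f["cx"],f["cy"]])/F; s=d.copy()
    for _ in range(20): s=d/(1+f["k1"]*(s**2).sum(1,keepdims=True))
    R=cv2.Rodrigues(np.array(f["rvec"],float))[0]; t=np.array(f["tvec"],float).ravel()
    dc=np.c_[s,np.ones(len(s))]
    return -R.T@t, dc@R   # origin, dirs with depth 1
def onplane(f,uv,n,d):
    o,r=rays(f,uv); n=np.array(n,float); return o+r*((d-o@n)/(r@n))[:,None]
def cloud(f):
    v,u=np.mgrid[0:480,0:640]; o,r=rays(f,np.c_[u.ravel(),v.ravel()])
    return (o+r*f["depth"].ravel()[:,None]).reshape(480,640,3)
E
python3 - <<'E'
from h import *
import pickle
from cell import env
print(env.observe())
for n in("side","top"):
    f=grab(n); pickle.dump(f,open(n+"0.pkl","wb")); cv2.imwrite(f"pics/{n}0.png",f["color"][...,::-1])
    print(n,{k:f[k] for k in f if k not in("color","depth")}, (f["depth"]>0).mean(), rays(f,[[320,240]])[0])
E
```

```text
pics
{'time_s': 0.0, 'joint_positions': array([-78.04886962,  19.13232869,   2.28344453,  84.01170092,
        -0.76685947,  76.96565534,  -3.35008513]), 'qvel': array([-0.10970231, -0.13282116, -0.0322439 , -0.06360489, -0.0096907 ,
        0.04625846, -0.00486184]), 'joint_torque': array([ 2.95460750e-04, -6.56366014e+01,  1.33513223e+00, -4.03792691e+01,
       -5.98144834e-02,  4.52740781e-02,  1.51785625e-04]), 'tcp_pos': array([196.80474244, 619.03243193, 246.64705833]), 'tool_rot': array([1.79993072e+02, 9.42127115e-02, 7.23671434e+01]), 'ft_force': array([-0.13694667, -0.30738042, -0.69377959]), 'wrist_torque': array([ 0.00984303,  0.01410468, -0.04291921]), 'opening': 87.07050121394077}
side {'fov_y': 44.44793329417127, 'cx': 311.07951442137846, 'cy': 235.2100338178733, 'k1': 0.05785187537641688, 'rvec': array([ 1.14102101, -2.54705287,  0.78553397]), 'tvec': array([ 463.69180855,  322.0565029 , 1311.69304059])} 0.9959244791666667 [ -44.86358122  660.36059417 1265.37751752]
top {'fov_y': 54.60375343521487, 'cx': 330.1236143443796, 'cy': 243.20658353188563, 'k1': -0.004421017989454488, 'rvec': array([ 2.16961519, -2.21209282,  0.0458894 ]), 'tvec': array([ 169.08949995,  528.50223355, 1185.42772358])} 0.996015625 [ 470.19301324  148.24838742 1212.47090836]
```

View pics/side0.png

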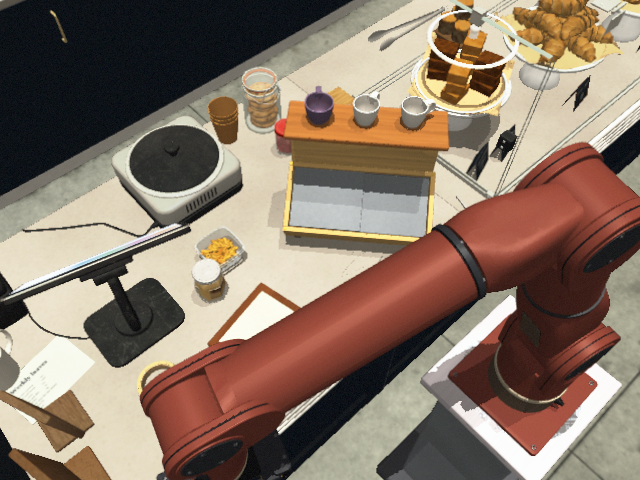

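View pics/top0.png

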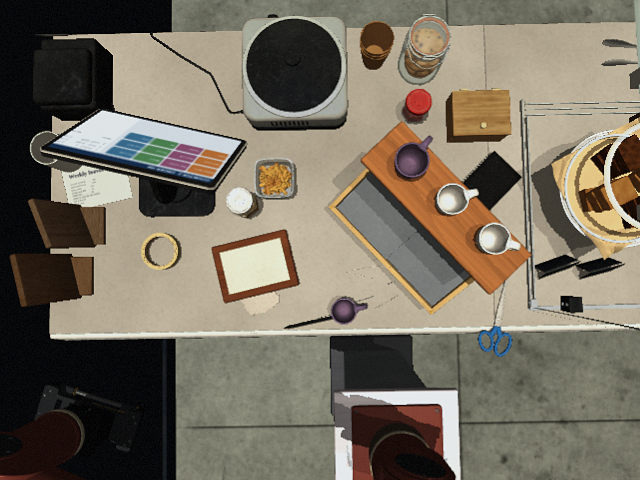

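The side view shows the case's grey covers at about (290–432, 170–235), with the seam near x = 362. The top view shows the case's low front edge from (330,207) to (433,310), the board around (256,265), the jar at (240,200) and the loose cup at (345,310).

Run:
```python
from h import *
import pickle
fs={n:pickle.load(open(n+"0.pkl","rb")) for n in("side","top")}
yaw=-0.85
polys={"side":[(300,180),(350,180),(350,222),(296,218)],"top":[(372,185),(352,205),(385,238),(405,220)]}
for n,f in fs.items():
    C=cloud(f); m=np.zeros((480,640),np.uint8); cv2.fillPoly(m,[np.array(polys[n])],1)
    P=C[m>0]; c=np.median(P,0)
    for _ in range(3):
        u,s,vt=np.linalg.svd(P-P.mean(0),full_matrices=False); nn=vt[2]*np.sign(vt[2][2]); r=(P-P.mean(0))@nn; P=P[abs(r)<5]
    print(n,"cover plane",nn.round(4),P.mean(0).round(1),r.std().round(2),"tilt",np.degrees(np.arccos(nn[2])),"yaw",np.arctan2(-nn[1],-nn[0]))
    hsv=cv2.cvtColor(f["color"],cv2.COLOR_RGB2HSV)
    # light wood rim : saturation high hue ~20
    x0,y0=(255,90) if n=="side" else (320,150)
    w=((hsv[...,1]>90)&(hsv[...,2]>130)&(hsv[...,0]>16)&(hsv[...,0]<30))
    near=abs((C-P.mean(0))@nn)<9
    rim=w&near&(np.linalg.norm(C-P.mean(0),axis=2)<330)
    Q=C[rim]; print("rim px",rim.sum())
    ex=np.array([np.cos(yaw),np.sin(yaw),0]);
    ey=np.array([-np.sin(yaw),np.cos(yaw),0]); up=np.cross(ey,nn)
    for q in [up,ey]:
        print(np.percentile(Q@q,[0.5,2,50,98,99.5]).round(1))
    im=f["color"][...,::-1].copy(); im[rim]=(255,0,255)
    cr=im[90:260,250:460] if n=="side" else im[110:330,320:540]
    cv2.imwrite(f"pics/{n}_rim.png",cv2.resize(cr,None,fx=1.9,fy=1.9,interpolation=0))
    # board: paper & frame ; cup; jar via height
    if n=="top":
        paper=((C[...,2]>8)&(C[...,2]<25)&(hsv[...,2]>190)&(hsv[...,1]<70)).astype(np.uint8); paper[:,:200]=0;paper[:220]=0;paper[:,310:]=0
        cs=cv2.findContours(paper,0,2)[0]; k=max(cs,key=cv2.contourArea)
        W=onplane(f,k[:,0],[0,0,1],16)[:,:2]; print("paper",cv2.minAreaRect(W.astype(np.float32)))
        bo=((C[...,2]>8)&(C[...,2]<25)).astype(np.uint8); bo[:,:200]=0;bo[:224]=0;bo[:,310:]=0
        cs=cv2.findContours(bo,0,2)[0]; k=max(cs,key=cv2.contourArea)
        W=onplane(f,k[:,0],[0,0,1],16)[:,:2]; print("board",cv2.minAreaRect(W.astype(np.float32)),W.mean(0))
        for nm,(a,b,c2,d) in dict(cup=(325,290,375,325),jar=(222,182,262,220)).items():
            Z=C[b:d,a:c2].reshape(-1,3); Z=Z[Z[:,2]>20]; print(nm,Z.min(0).round(),Z.max(0).round(),np.median(Z,0).round())
        sh=C[120:295,360:535].reshape(-1,3); print("z pct",np.percentile(sh[:,2],[50,70,90]))
a=cv2.imread("pics/side_rim.png");b=cv2.imread("pics/top_rim.png")
h=max(a.shape[0],b.shape[0]); z=np.zeros((h,a.shape[1]+b.shape[1],3),np.uint8); z[:a.shape[0],:a.shape[1]]=a; z[:b.shape[0],a.shape[1]:]=b; cv2.imwrite("pics/both.png",z[:,:800])
```

```text
side cover plane [ 0.1665 -0.1228  0.9784] [600.5  42.9 110.7] 2.32 tilt 11.940146746077849 yaw 2.506154886050485
rim px 112
[310.5 313.  343.2 367.2 371.8]
[212.6 213.1 223.8 573.6 574.2]
top cover plane [-0.3945  0.4206  0.817 ] [599.3  41.8 110. ] 1.99 tilt 35.21314117030769 yaw -0.8174362840046381
rim px 613
[186.4 198.8 310.6 398.  406. ]
[210.3 211.1 570.7 760.9 766.3]
paper ((477.2961730957031, 355.208740234375), (109.4041519165039, 159.5472869873047), 12.932753562927246)
board ((476.87255859375, 353.404052734375), (148.77975463867188, 199.6184539794922), 12.924072265625) [472.66081282 351.60561171]
cup [328.  69.  20.] [ 470.  160. 1212.] [362. 117.  48.]
jar [470. 148.  20.] [ 692.  408. 1212.] [634. 366. 100.]
z pct [ 99.88294542 312.59801966 319.2374729 ]
```

View pics/both.png

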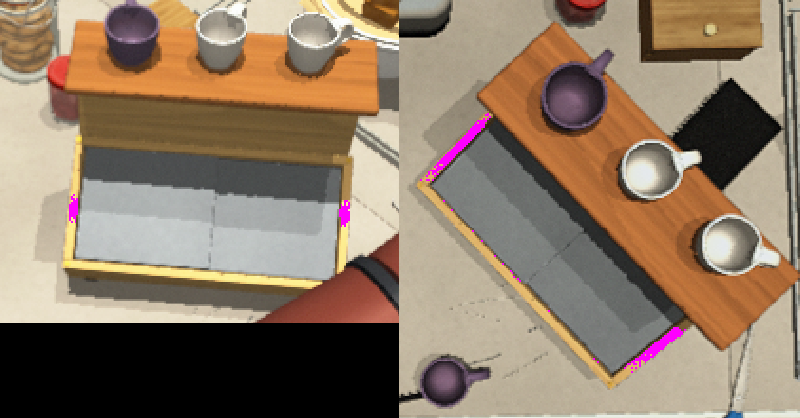

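Run:
```python
from h import *
import pickle
fs={n:pickle.load(open(n+"0.pkl","rb")) for n in("side","top")}
P0=np.array([600,42.4,110.4]); yaw=-0.85
pix={"side":[(284.7,227.9),(430.5,240),(291,164)],"top":[(331,206.8),(432,312.6)]}
for i in range(2):
    A=[];b=[]
    for n,f in fs.items():
        o,r=rays(f,pix[n][i]); r=r[0]/np.linalg.norm(r); M=np.eye(3)-np.outer(r,r); A.append(M); b.append(M@o)
    x=np.linalg.lstsq(np.vstack(A),np.hstack(b),rcond=None)[0]; print("corner",i,x.round(1),[np.linalg.norm(M@x-c).round(1) for M,c in zip(A,b)])
def ax(yaw):
    c,s=np.cos(yaw),np.sin(yaw); n=np.array([-.4226*c,-.4226*s,.9063]); ey=np.array([-s,c,0]); return n,ey,np.cross(ey,n)
for n,f in fs.items():
    C=cloud(f); hsv=cv2.cvtColor(f["color"],cv2.COLOR_RGB2HSV)
    grey=((hsv[...,1]<70)&(hsv[...,2]>50)).astype(np.uint8)
    for it in range(3):
        N,ey,up=ax(yaw); v,u=np.mgrid[0:480,0:640]
        W=onplane(f,np.c_[u.ravel(),v.ravel()],N,N@P0)-P0; Y=(W@ey).reshape(480,640); U=(W@up).reshape(480,640)
        # front edge: for y-bins, lowest U where grey contiguous
        # front edge points: per column bin of Y
        ed=[]
        for y in np.arange(-60,60,4):
            m=(abs(Y-y)<2)&(abs(U)<110); us=U[m]; g=grey[m]; o=np.argsort(us); us=us[o];g=g[o]
            k=np.searchsorted(us,0); j=k
            while j>0 and g[j-3:j].sum()>0: j-=1
            ed.append((y,us[j]))
        ed=np.array(ed); p=np.polyfit(*ed.T,1); res=ed[:,1]-np.polyval(p,ed[:,0]); k=abs(res)<3; p=np.polyfit(*ed[k].T,1)
        yaw2=yaw-0  # slope dU/dY
        th=np.arctan(p[0]); print(n,"front edge U",p.round(3),k.sum(),"yaw",round(yaw,4))
        # in plane direction -> horizontal yaw
        d=ey*np.cos(th)+up*np.sin(th); 
        if it<2 and n=="top": yaw=np.arctan2(-d[0],d[1])
    le=[]
    for uu in np.arange(-30,30,4):
        m=(abs(U-uu)<2)&(abs(Y)<150); us=Y[m]; g=grey[m]; o=np.argsort(us); us=us[o];g=g[o]; j=np.searchsorted(us,0)
        while j<len(us)-4 and g[j:j+3].sum()>0: j+=1
        le.append((uu,us[j]))
    le=np.array(le); print(n,"left edge Y vs U",le[::3].round(1).tolist(),np.median(le[:,1]))
    # seam: darkest along y
    V=hsv[...,2].astype(float); pr=[(y,V[(abs(Y-y)<.8)&(U>-60)&(U<-25)].mean()) for y in np.arange(-130,-40,1.5)]
    pr=np.array([q for q in pr if q[1]==q[1]]); o=np.argsort(pr[:,1])[:6]; print("seam",pr[o].round(1).tolist())
    # depth offset from plane at rim/cover
    D=(C-P0)@N; 
    for y in(-60,-30,0,30,55): print(y,[float(np.median(D[(abs(Y-y)<8)&(abs(U-q)<6)]).round(1)) for q in(-60,-40,-20,0,20,40,60)])
```

```text
corner 0 [618.6 155.2  78.2] [np.float64(1.2), np.float64(1.2)]
corner 1 [355.8 -84.5  79.3] [np.float64(0.4), np.float64(0.4)]
side front edge U [-1.6000e-02 -6.8931e+01] 30 yaw -0.85
side front edge U [-1.6000e-02 -6.8931e+01] 30 yaw -0.85
side front edge U [-1.6000e-02 -6.8931e+01] 30 yaw -0.85
side left edge Y vs U [[-30.0, 82.2], [-18.0, 83.7], [-6.0, 82.7], [6.0, 83.8], [18.0, 85.3]] 83.6828061309173
seam [[-94.0, 168.5], [-91.0, 184.0], [-92.5, 187.0], [-95.5, 190.8], [-106.0, 194.1], [-101.5, 194.2]]
-60 [-0.7, -0.6, 0.5, -0.4, 0.2, 0.3, -0.3]
-30 [0.8, -0.1, 0.7, 0.1, 1.5, -0.2, 0.9]
0 [1.4, 0.8, 0.3, 1.3, -0.6, 0.6, 0.7]
30 [1.5, 1.5, 0.5, 0.7, 1.7, 1.4, -0.8]
55 [0.9, 0.0, 1.4, 0.0, -0.3, 2.1, 0.2]
top front edge U [-1.1000e-02 -6.8647e+01] 30 yaw -0.85
top front edge U [-2.0000e-03 -6.8675e+01] 30 yaw -0.8404
top front edge U [  0.   -68.67] 30 yaw -0.8389
top left edge Y vs U [[-30.0, 82.3], [-18.0, 82.2], [-6.0, 80.4], [6.0, 82.1], [18.0, 82.0]] 81.92759299616104
seam [[-95.5, 116.2], [-94.0, 120.3], [-97.0, 124.4], [-98.5, 125.2], [-104.5, 125.6], [-107.5, 125.7]]
-60 [0.4, -0.2, 0.3, 0.1, -0.7, -0.2, 175.8]
-30 [-0.7, 0.2, -0.0, -1.1, -0.8, 0.4, 175.5]
0 [0.1, 0.1, -0.1, -0.4, 0.4, -0.7, 175.5]
30 [-0.2, 0.2, 0.0, -0.5, 0.3, -0.0, 175.7]
55 [0.3, -0.1, 0.7, 0.3, -0.9, -0.6, 175.8]
```

```bash
cat >> h.py <<'E'
P0=np.array([600,42.4,110.4]); YAW=-0.838
c_,s_=np.cos(YAW),np.sin(YAW); N=np.array([-.4226*c_,-.4226*s_,.9063]); EY=np.array([-s_,c_,0]); UP=np.cross(EY,N)
RT=np.c_[EY,-np.cross(EY,N)*-1*-1,-N]; RT[:,1]=np.cross(-N,EY)   # tool: x=EY, z=-N
def S(y,u,h): # y: case-y coordinate, u rel. P0, h above cover face
    return P0+(y-86.7)*EY+u*UP+h*N
def go(p,R=None,cmd=None):
    from cell import env
    o=env.observe(); Rc=Ro.from_euler("xyz",o["tool_rot"],degrees=True)
    R=Rc if R is None else (Ro.from_matrix(R) if not isinstance(R,Ro) else R)
    print("t",o["time_s"],"tcp",np.round(o["tcp_pos"],1),"rot",np.round(o["tool_rot"],1),"F",np.round(o["ft_force"],1),"Fn",round(float(o["ft_force"]@N),1),"op",round(o["opening"],1))
    print(" dp_cm",(Rc.inv().apply(np.asarray(p)-o["tcp_pos"])/10).round(2)," twist",(Rc.inv()*R).as_rotvec(degrees=True).round(2))
E
python3 - <<'E'
from h import *
print(RT.round(3),np.linalg.det(RT)); go(S(141,-10,25+60),RT)
print(S(141,-10,85))
E
```

```text
[[ 0.743  0.606  0.283]
 [ 0.669 -0.674 -0.314]
 [ 0.     0.423 -0.906]] 0.99997045
t 0.1 tcp [196.8 619.1 246.8] rot [1.80e+02 1.00e-01 7.24e+01] F [0.7 0.1 0.5] Fn 0.3 op 86.8
 dp_cm [-35.78  54.76   6.41]  twist [-24.38  -6.55  29.91]
[610.26947242 112.160936   183.2095    ]
```

Call:
{"api": "move_arm", "payload": {"motion": [{"claw":0,"dp":[-35.8,54.8,3.4],"twist":[-24.4,-6.5,29.9]},{"claw":0,"dp":[-35.8,54.8,3.4],"twist":[-24.4,-6.5,29.9]},{"claw":0,"dp":[-35.8,54.8,3.4],"twist":[-24.4,-6.5,29.9]},{"claw":0,"dp":[-35.8,54.8,3.4],"twist":[-24.4,-6.5,29.9]},{"claw":0,"dp":[-35.8,54.8,3.4],"twist":[-24.4,-6.5,29.9]},{"claw":0,"dp":[-35.8,54.8,3.4],"twist":[-24.4,-6.5,29.9]},{"claw":0,"dp":[-35.8,54.8,3.4],"twist":[-24.4,-6.5,29.9]},{"claw":0,"dp":[-35.8,54.8,3.4],"twist":[-24.4,-6.5,29.9]},{"claw":0,"dp":[-35.8,54.8,3.4],"twist":[-24.4,-6.5,29.9]},{"claw":0,"dp":[-35.8,54.8,3.4],"twist":[-24.4,-6.5,29.9]},{"claw":0,"dp":[-35.8,54.8,3.4],"twist":[-24.4,-6.5,29.9]},{"claw":0,"dp":[-35.8,54.8,3.4],"twist":[-24.4,-6.5,29.9]},{"claw":0,"dp":[-35.8,54.8,3.4],"twist":[-24.4,-6.5,29.9]},{"claw":0,"dp":[-35.8,54.8,3.4],"twist":[-24.4,-6.5,29.9]},{"claw":0,"dp":[-35.8,54.8,3.4],"twist":[-24.4,-6.5,29.9]},{"claw":0,"dp":[-35.8,54.8,3.4],"twist":[-24.4,-6.5,29.9]},{"claw":0,"dp":[-35.8,54.8,3.4],"twist":[-24.4,-6.5,29.9]},{"claw":0,"dp":[-35.8,54.8,3.4],"twist":[-24.4,-6.5,29.9]},{"claw":0,"dp":[-35.8,54.8,3.4],"twist":[-24.4,-6.5,29.9]},{"claw":0,"dp":[-35.8,54.8,3.4],"twist":[-24.4,-6.5,29.9]}]}}

```text
time_s: 1.77
tcp_pos: [610.1, 113.8, 213.3]
tool_rot: [155.1, -0.1, 42.1]
ft_force: [0.0, 0.8, -0.4]
opening: 0.2
```

```bash
python3 -c "
from h import *
go(S(141,-10,25+8),RT)"
```

```text
t 1.7667 tcp [610.1 113.8 213.3] rot [ 1.551e+02 -1.000e-01  4.210e+01] F [ 0.   0.8 -0.4] Fn -0.1 op 0.2
 dp_cm [-0.11 -1.14  7.98]  twist [-0.08 -0.15  0.08]
```

Call:
{"api": "move_arm", "payload": {"motion": [{"claw":0,"dp":[-0.1,-1.1,4],"twist":[0,0,0]},{"claw":0,"dp":[-0.1,-1.1,7],"twist":[0,0,0]},{"claw":0,"dp":[-0.1,-1.1,8],"twist":[0,0,0]},{"claw":0,"dp":[-0.1,-1.1,8.4],"twist":[0,0,0]},{"claw":0,"dp":[-0.1,-1.1,8.6],"twist":[0,0,0]},{"claw":0,"dp":[-0.1,-1.1,8.7],"twist":[0,0,0]},{"claw":0,"dp":[-0.1,-1.1,8.7],"twist":[0,0,0]},{"claw":0,"dp":[-0.1,-1.1,8.7],"twist":[0,0,0]}]}}

```text
time_s: 2.43
tcp_pos: [628.5, 92.6, 131.3]
tool_rot: [155.0, -0.2, 42.0]
ft_force: [0.3, -0.3, -0.7]
opening: 0.7
```

```bash
python3 -c "
from h import *
go(S(141,-10,25),RT)"
```

```text
t 2.4333 tcp [628.5  92.6 131.3] rot [155.   -0.2  42. ] F [ 0.3 -0.3 -0.7] Fn -0.8 op 0.7
 dp_cm [-0.05 -0.23  0.17]  twist [-0.03 -0.23 -0.05]
```

Call:
{"api": "move_arm", "payload": {"motion": [{"claw":0,"dp":[0,0,0.1],"twist":[0,0,0]},{"claw":0,"dp":[0,0,0.2],"twist":[0,0,0]},{"claw":0,"dp":[0,0,0.3],"twist":[0,0,0]},{"claw":0,"dp":[0,0,0.3],"twist":[0,0,0]}]}}

```text
time_s: 2.77
tcp_pos: [629.8, 93.4, 130.7]
tool_rot: [155.1, -0.4, 42.1]
ft_force: [-16.3, 5.2, 27.0]
opening: 0.3
```

```bash
python3 -c "
from h import *
go(S(141,-10,25),RT)"
```

```text
t 2.7667 tcp [629.8  93.4 130.7] rot [155.1  -0.4  42.1] F [-16.3   5.2  27. ] Fn 30.7 op 0.3
 dp_cm [-0.19 -0.23  0.1 ]  twist [-0.06 -0.36 -0.05]
```

Call:
{"api": "move_arm", "payload": {"motion": [{"claw":0,"dp":[0,0,-0.15],"twist":[0,0,0]},{"claw":0,"dp":[0,0,-0.15],"twist":[0,0,0]},{"claw":0,"dp":[-0.4,0,-0.15],"twist":[0,0,0]},{"claw":0,"dp":[-1.0,0,-0.15],"twist":[0,0,0]},{"claw":0,"dp":[-1.6,0,-0.15],"twist":[0,0,0]},{"claw":0,"dp":[-2.2,0,-0.15],"twist":[0,0,0]}]}}

```text
time_s: 3.27
tcp_pos: [613.6, 78.9, 130.8]
tool_rot: [155.0, -0.4, 42.2]
ft_force: [-1.4, 4.6, 10.5]
opening: 0.6
```

```bash
python3 -c "
from h import *
go(S(-19,-10,25),RT)
f=grab('side'); cv2.imwrite('pics/s1.png',cv2.resize(f['color'][140:280,250:460,::-1],None,fx=2,fy=2))"
```

```text
t 3.2667 tcp [613.6  78.9 130.8] rot [155.   -0.4  42.2] F [-1.4  4.6 10.5] Fn 11.3 op 0.6
 dp_cm [-14.02  -0.23  -0.  ]  twist [-0.01 -0.45 -0.02]
```

View pics/s1.png

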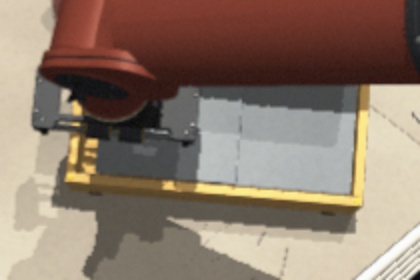

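The view shows the seam moved from x≈362 to ≈369, so the cover is following the fingers. I'll keep dragging.

Call:
{"api": "move_arm", "payload": {"motion": [{"claw":0,"dp":[-0.8,0,0],"twist":[0,0,0]},{"claw":0,"dp":[-1.6,0,0],"twist":[0,0,0]},{"claw":0,"dp":[-2.4,0,0],"twist":[0,0,0]},{"claw":0,"dp":[-3.2,0,0],"twist":[0,0,0]},{"claw":0,"dp":[-4.0,0,0],"twist":[0,0,0]},{"claw":0,"dp":[-4.8,0,0],"twist":[0,0,0]},{"claw":0,"dp":[-5.6,0,0],"twist":[0,0,0]},{"claw":0,"dp":[-6.4,0,0],"twist":[0,0,0]},{"claw":0,"dp":[-7.2,0,0],"twist":[0,0,0]},{"claw":0,"dp":[-7.2,0,0],"twist":[0,0,0]}]}}

```text
time_s: 4.15
tcp_pos: [559.4, 29.8, 130.7]
tool_rot: [155.0, -0.4, 42.1]
ft_force: [-6.5, 4.4, 14.4]
opening: 0.4
```

```bash
python3 -c "
from h import *
go(S(-19,-10,25),RT)"
```

```text
t 4.15 tcp [559.4  29.8 130.7] rot [155.   -0.4  42.1] F [-6.5  4.4 14.4] Fn 16.3 op 0.4
 dp_cm [-6.71 -0.23  0.04]  twist [-0.04 -0.39 -0.07]
```

Call:
{"api": "move_arm", "payload": {"motion": [{"claw":0,"dp":[-0.8,0,-0.04],"twist":[0,0,0]},{"claw":0,"dp":[-1.6,0,-0.04],"twist":[0,0,0]},{"claw":0,"dp":[-2.4,0,-0.04],"twist":[0,0,0]},{"claw":0,"dp":[-3.2,0,-0.04],"twist":[0,0,0]},{"claw":0,"dp":[-4.0,0,-0.04],"twist":[0,0,0]},{"claw":0,"dp":[-4.8,0,-0.04],"twist":[0,0,0]},{"claw":0,"dp":[-5.6,0,-0.04],"twist":[0,0,0]},{"claw":0,"dp":[-6.2,0,-0.04],"twist":[0,0,0]},{"claw":0,"dp":[-6.8,0,-0.04],"twist":[0,0,0]},{"claw":0,"dp":[-7.1,0,-0.04],"twist":[0,0,0]},{"claw":0,"dp":[-7.1,0,-0.04],"twist":[0,0,0]}]}}

```text
time_s: 5.07
tcp_pos: [506.7, -17.8, 130.5]
tool_rot: [155.0, -0.4, 42.1]
ft_force: [-7.1, 5.1, 15.8]
opening: 0.4
```

```bash
python3 -c "
from h import *
go(S(-19,-10,25),RT)"
```

```text
t 5.0667 tcp [506.7 -17.8 130.5] rot [155.   -0.4  42.1] F [-7.1  5.1 15.8] Fn 17.9 op 0.4
 dp_cm [ 0.39 -0.25  0.07]  twist [-0.02 -0.36 -0.07]
```

Call:
{"api": "move_arm", "payload": {"motion": [{"claw":0,"dp":[0,0,-1],"twist":[0,0,0]},{"claw":0,"dp":[0,0,-3],"twist":[0,0,0]},{"claw":8.7,"dp":[0,0,-6],"twist":[0,0,0]},{"claw":8.7,"dp":[0,0,-9],"twist":[0,0,0]},{"claw":8.7,"dp":[0,0,-9],"twist":[0,0,0]}]}}

```text
time_s: 5.48
tcp_pos: [481.3, 11.4, 215.0]
tool_rot: [155.0, -0.5, 42.1]
ft_force: [1.9, 0.5, 0.2]
opening: 13.3
```

```bash
python3 -c "
from h import *
import pickle
go(S(85,-20,60),RT)
fs={n:grab(n) for n in('top','side')}
pickle.dump(fs,open('f2.pkl','wb'))
a=cv2.resize(fs['top']['color'][150:330,320:520,::-1],None,fx=2,fy=2);b=cv2.resize(fs['side']['color'][120:300,260:460,::-1],None,fx=2,fy=2)
cv2.imwrite('pics/t2.png',np.hstack([a,b]))"
```

```text
t 5.4833 tcp [481.3  11.4 215. ] rot [155.   -0.5  42.1] F [1.9 0.5 0.2] Fn -0.2 op 13.3
 dp_cm [10.67 -1.34  5.96]  twist [ 0.   -0.52 -0.11]
```

View pics/t2.png

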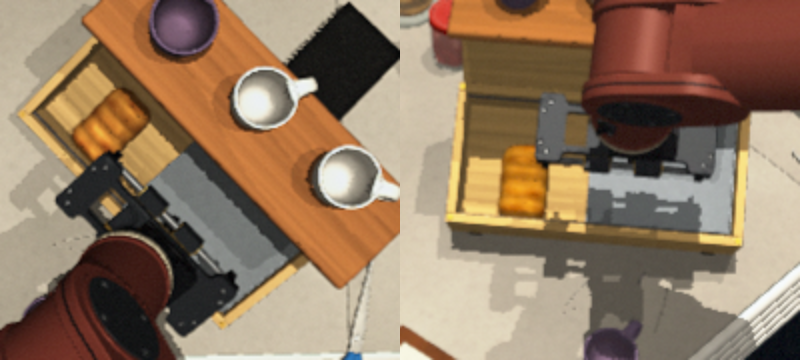

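The cover is open: its left edge is now near the middle of the case, at about (587,190) in the right half. The pastry lies in the left bay at about (525,180) there and (110,122) in the left half.

```bash
python3 -c "
from h import *
import pickle
fs=pickle.load(open('f2.pkl','rb'))
for n,f in fs.items():
    C=cloud(f); hsv=cv2.cvtColor(f['color'],cv2.COLOR_RGB2HSV); D=C-P0
    y=D@EY+86.7;u=D@UP;h=D@N
    m=((hsv[...,1]>170)&(hsv[...,0]<20)&(y>5)&(y<172)&(abs(u)<80)&(h<-5)&(h>-62)).astype(np.uint8)
    m=cv2.morphologyEx(m,cv2.MORPH_OPEN,np.ones((3,3)))
    k=max(cv2.findContours(m,0,1)[0],key=cv2.contourArea); mm=np.zeros_like(m); cv2.drawContours(mm,[k],-1,1,-1); q=mm>0
    print(n,q.sum(),[np.percentile(a[q],[1,10,50,90,99]).round(1) for a in(y,u,h)])
    W=onplane(f,k[:,0],N,N@P0-35)-P0; r=cv2.minAreaRect(np.c_[W@EY+86.7,W@UP].astype(np.float32)); print(r)
    # cover left edge
    g=(hsv[...,1]<60)&(abs(h)<4)&(u>-50)&(u<-30)&(y<40)&(y>-40); print('cover edge y max',np.percentile(y[g],[98,99.5]) if g.sum() else None)
"
```

```text
top 832 [array([ 62.3,  69.6,  91.5, 112.6, 118.3]), array([-64.6, -51.1, -11.2,  22.6,  28.7]), array([-43.3, -31.9, -24.1, -19.7, -17.4])]
((90.10568237304688, -18.761077880859375), (99.66095733642578, 59.45304870605469), 89.36605072021484)
cover edge y max [-0.1391299   4.82510095]
side 729 [array([ 63.7,  70. ,  93.6, 115.1, 120.9]), array([-64.5, -57.5, -24.9,  10.7,  23.3]), array([-39.1, -29.7, -23.1, -18.3, -13.7])]
((92.3408203125, -18.217060089111328), (90.56646728515625, 58.89057922363281), 89.6376724243164)
cover edge y max [9.52051854 9.97745054]
```

```bash
python3 -c "
from h import *
go(S(91,-20,60),RT)
go(S(91,-20,-30),RT)"
```

```text
t 5.5833 tcp [480.6   9.7 211.3] rot [155.   -0.3  42.1] F [ 0.  -0.7 -0. ] Fn -0.2 op 21.0
 dp_cm [11.46 -1.23  5.55]  twist [-0.05 -0.29 -0.06]
t 5.5833 tcp [480.6   9.7 211.3] rot [155.   -0.3  42.1] F [ 0.  -0.7 -0. ] Fn -0.2 op 21.0
 dp_cm [11.42 -1.23 14.55]  twist [-0.05 -0.29 -0.06]
```

Call:
{"api": "move_arm", "payload": {"motion": [{"claw":8.7,"dp":[4,-0.4,0],"twist":[0,0,0]},{"claw":8.7,"dp":[8,-0.8,2],"twist":[0,0,0]},{"claw":8.7,"dp":[11.4,-1.2,4.5],"twist":[0,0,0]},{"claw":8.7,"dp":[11.4,-1.2,5],"twist":[0,0,0]},{"claw":8.7,"dp":[11.4,-1.2,5],"twist":[0,0,0]},{"claw":8.7,"dp":[11.4,-1.2,5],"twist":[0,0,0]},{"claw":8.7,"dp":[11.4,-1.2,5],"twist":[0,0,0]},{"claw":8.7,"dp":[11.4,-1.2,5],"twist":[0,0,0]},{"claw":8.7,"dp":[11.4,-1.2,5],"twist":[0,0,0]}]}}

```text
time_s: 6.33
tcp_pos: [571.6, 77.5, 161.3]
tool_rot: [155.1, -0.3, 42.0]
ft_force: [-0.4, 0.7, 0.0]
opening: 80.0
```

```bash
python3 -c "
from h import *
go(S(91,-20,-30),RT)"
```

```text
t 6.3333 tcp [571.6  77.5 161.3] rot [155.1  -0.3  42. ] F [-0.4  0.7  0. ] Fn 0.4 op 80.0
 dp_cm [ 0.15 -0.05  9.52]  twist [-0.08 -0.22 -0.13]
```

Call:
{"api": "move_arm", "payload": {"motion": [{"claw":8.7,"dp":[0.1,0,0],"twist":[0,0,0]},{"claw":8.7,"dp":[0.1,0,2],"twist":[0,0,0]},{"claw":8.7,"dp":[0.1,0,3.5],"twist":[0,0,0]},{"claw":8.7,"dp":[0.1,0,5],"twist":[0,0,0]},{"claw":8.7,"dp":[0.1,0,6.5],"twist":[0,0,0]},{"claw":8.7,"dp":[0.1,0,8],"twist":[0,0,0]},{"claw":8.7,"dp":[0.1,0,9],"twist":[0,0,0]},{"claw":8.7,"dp":[0.1,0,9.4],"twist":[0,0,0]},{"claw":8.7,"dp":[0.1,0,9.4],"twist":[0,0,0]},{"claw":8.7,"dp":[0.1,0,9.4],"twist":[0,0,0]}]}}

```text
time_s: 7.17
tcp_pos: [599.3, 49.4, 75.4]
tool_rot: [155.0, -0.1, 42.0]
ft_force: [0.3, -0.0, 1.2]
opening: 87.0
```

```bash
python3 -c "
from h import *
go(S(91,-20,-30),RT)"
```

```text
t 7.1667 tcp [599.3  49.4  75.4] rot [ 1.55e+02 -1.00e-01  4.20e+01] F [ 0.3 -0.   1.2] Fn 1.0 op 87.0
 dp_cm [ 0.01 -0.01  0.07]  twist [-0.04 -0.14 -0.05]
```

Call:
{"api": "move_arm", "payload": {"force": 8, "motion": [{"claw":5,"dp":[0,0,0],"twist":[0,0,0]},{"claw":5,"dp":[0,0,0],"twist":[0,0,0]},{"claw":5,"dp":[0,0,0],"twist":[0,0,0]},{"claw":5,"dp":[0,0,0],"twist":[0,0,0]},{"claw":5,"dp":[0,0,0],"twist":[0,0,0]},{"claw":5,"dp":[0,0,0],"twist":[0,0,0]},{"claw":5,"dp":[0,0,0],"twist":[0,0,0]},{"claw":5,"dp":[0,0,0],"twist":[0,0,0]}]}}

```text
time_s: 7.83
tcp_pos: [599.3, 49.4, 75.1]
tool_rot: [155.0, -0.1, 42.0]
ft_force: [-1.7, 1.0, 3.7]
opening: 59.5
```

Call:
{"api": "move_arm", "payload": {"motion": [{"claw":5,"dp":[0,0,-1],"twist":[0,0,0]},{"claw":5,"dp":[0,0,-2],"twist":[0,0,0]},{"claw":5,"dp":[0,0,-4],"twist":[0,0,0]},{"claw":5,"dp":[0,0,-6],"twist":[0,0,0]},{"claw":5,"dp":[0,0,-8],"twist":[0,0,0]},{"claw":5,"dp":[0,0,-10],"twist":[0,0,0]},{"claw":5,"dp":[0,0,-12],"twist":[0,0,0]},{"claw":5,"dp":[0,0,-13],"twist":[0,0,0]},{"claw":5,"dp":[0,0,-13],"twist":[0,0,0]}]}}

```text
time_s: 8.58
tcp_pos: [562.8, 91.4, 195.2]
tool_rot: [155.1, -0.3, 42.1]
ft_force: [0.5, 0.5, -1.0]
opening: 59.4
```

```bash
python3 -c "
from h import *
R0=np.c_[EY,np.cross([0,0,-1],EY),[0,0,-1]]
go([477,354,170],R0)"
```

```text
t 8.5833 tcp [562.8  91.4 195.2] rot [155.1  -0.3  42.1] F [ 0.5  0.5 -1. ] Fn -1.0 op 59.4
 dp_cm [ 11.22 -23.97  -8.3 ]  twist [24.95 -0.36  0.03]
```

Call:
{"api": "move_arm", "payload": {"motion": [{"claw":5,"dp":[1,-2,-0.7],"twist":[2,0,0]},{"claw":5,"dp":[2,-4.2,-1.5],"twist":[4,0,0]},{"claw":5,"dp":[3,-6.4,-2.2],"twist":[6.5,0,0]},{"claw":5,"dp":[4,-8.6,-3],"twist":[9,0,0]},{"claw":5,"dp":[5,-10.8,-3.7],"twist":[11.5,0,0]},{"claw":5,"dp":[6,-13,-4.5],"twist":[14,0,0]},{"claw":5,"dp":[7,-15.2,-5.2],"twist":[16.5,0,0]},{"claw":5,"dp":[8,-17.4,-6],"twist":[19,0,0]},{"claw":5,"dp":[9,-19.6,-6.8],"twist":[21.5,0,0]},{"claw":5,"dp":[10,-21.6,-7.5],"twist":[23.5,-0.2,0]},{"claw":5,"dp":[10.8,-23.2,-8],"twist":[24.8,-0.3,0]},{"claw":5,"dp":[11.2,-24,-8.3],"twist":[25,-0.4,0]},{"claw":5,"dp":[11.2,-24,-8.3],"twist":[25,-0.4,0]},{"claw":5,"dp":[11.2,-24,-8.3],"twist":[25,-0.4,0]},{"claw":5,"dp":[11.2,-24,-8.3],"twist":[25,-0.4,0]}]}}

```text
time_s: 9.83
tcp_pos: [477.1, 351.1, 166.8]
tool_rot: [180.0, 0.3, 41.8]
ft_force: [0.6, 0.2, -1.8]
opening: 59.1
```

```bash
python3 -c "
from h import *
R0=np.c_[EY,np.cross([0,0,-1],EY),[0,0,-1]]
go([477,354,52],R0)
a=grab('top');b=grab('side')
cv2.imwrite('pics/t3.png',np.hstack([cv2.resize(f['color'][y0:y0+200,x0:x0+200,::-1],None,fx=2,fy=2) for f,y0,x0 in((a,180,180),(b,230,170))]))"
```

```text
t 9.8333 tcp [477.1 351.1 166.8] rot [180.    0.3  41.8] F [ 0.6  0.2 -1.8] Fn -1.7 op 59.1
 dp_cm [ 0.25 -0.23 11.48]  twist [ 0.04  0.3  -0.14]
```

View pics/t3.png

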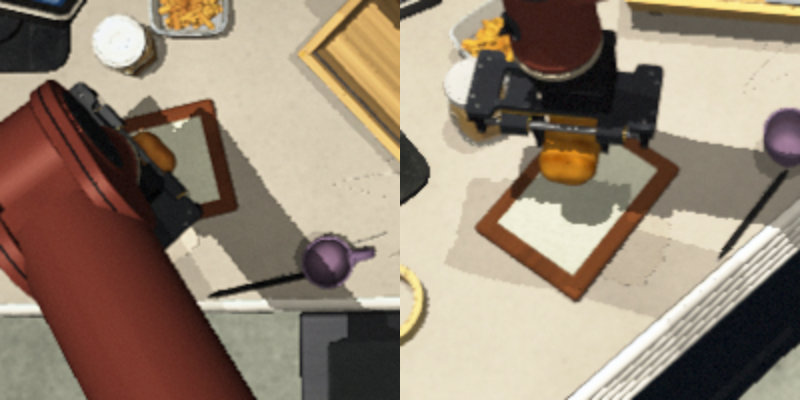

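The pastry is held level over the board, at about (570,160) in the right half, and the jar and cup are clear of it. Next I'll lower it.

Call:
{"api": "move_arm", "payload": {"motion": [{"claw":5,"dp":[0.2,-0.2,2],"twist":[0,0.3,0]},{"claw":5,"dp":[0.2,-0.2,4],"twist":[0,0.3,0]},{"claw":5,"dp":[0.2,-0.2,6],"twist":[0,0.3,0]},{"claw":5,"dp":[0.2,-0.2,8],"twist":[0,0.3,0]},{"claw":5,"dp":[0.2,-0.2,9.5],"twist":[0,0.3,0]},{"claw":5,"dp":[0.2,-0.2,10.5],"twist":[0,0.3,0]},{"claw":5,"dp":[0.2,-0.2,11],"twist":[0,0.3,0]},{"claw":5,"dp":[0.2,-0.2,11.2],"twist":[0,0.3,0]},{"claw":5,"dp":[0.2,-0.2,11.3],"twist":[0,0.3,0]},{"claw":5,"dp":[0.2,-0.2,11.3],"twist":[0,0.3,0]}]}}

```text
time_s: 10.77
tcp_pos: [476.7, 355.3, 54.7]
tool_rot: [-180.0, -0.1, 41.9]
ft_force: [-0.1, -0.6, -0.6]
opening: 59.3
```

```bash
python3 -c "
from h import *
go([477,354,50])"
```

```text
t 10.7667 tcp [476.7 355.3  54.7] rot [-1.80e+02 -1.00e-01  4.19e+01] F [-0.1 -0.6 -0.6] Fn -0.7 op 59.3
 dp_cm [-0.06  0.12  0.47]  twist [0. 0. 0.]
```

Call:
{"api": "move_arm", "payload": {"motion": [{"claw":5,"dp":[0,0.1,0.1],"twist":[0,0,0]},{"claw":5,"dp":[0,0.1,0.2],"twist":[0,0,0]},{"claw":5,"dp":[0,0.1,0.3],"twist":[0,0,0]},{"claw":5,"dp":[0,0.1,0.3],"twist":[0,0,0]}]}}

```text
time_s: 11.1
tcp_pos: [476.9, 354.3, 51.0]
tool_rot: [-180.0, -0.0, 41.9]
ft_force: [0.5, -0.7, -1.2]
opening: 59.7
```

Call:
{"api": "move_arm", "payload": {"motion": [{"claw":5,"dp":[0,0,0.1],"twist":[0,0,0]},{"claw":5,"dp":[0,0,0.15],"twist":[0,0,0]},{"claw":5,"dp":[0,0,0.2],"twist":[0,0,0]},{"claw":5,"dp":[0,0,0.2],"twist":[0,0,0]}]}}

```text
time_s: 11.43
tcp_pos: [476.9, 354.3, 49.6]
tool_rot: [-179.9, -0.0, 41.9]
ft_force: [-3.1, -1.9, 5.9]
opening: 59.1
```

Call:
{"api": "move_arm", "payload": {"motion": [{"claw":8.7,"dp":[0,0,0],"twist":[0,0,0]},{"claw":8.7,"dp":[0,0,0],"twist":[0,0,0]},{"claw":8.7,"dp":[0,0,0],"twist":[0,0,0]},{"claw":8.7,"dp":[0,0,0],"twist":[0,0,0]},{"claw":8.7,"dp":[0,0,0],"twist":[0,0,0]},{"claw":8.7,"dp":[0,0,-1],"twist":[0,0,0]},{"claw":8.7,"dp":[0,0,-2.5],"twist":[0,0,0]},{"claw":8.7,"dp":[0,0,-5],"twist":[0,0,0]},{"claw":8.7,"dp":[0,0,-8],"twist":[0,0,0]},{"claw":8.7,"dp":[0,0,-12],"twist":[0,0,0]},{"claw":8.7,"dp":[0,0,-16],"twist":[0,0,0]},{"claw":8.7,"dp":[0,0,-16],"twist":[0,0,0]}]}}

```text
time_s: 12.43
tcp_pos: [480.0, 356.0, 218.2]
tool_rot: [-179.9, -0.7, 41.9]
ft_force: [0.6, 0.0, 0.9]
opening: 87.4
```

```bash
python3 -c "
from h import *
go(S(-19,-10,25+60),RT)"
```

```text
t 12.4333 tcp [480.  356.  218.2] rot [-179.9   -0.7   41.9] F [0.6 0.  0.9] Fn 0.6 op 87.4
 dp_cm [-22.62  26.89   3.18]  twist [-25.07  -0.68  -0.26]
```

Call:
{"api": "move_arm", "payload": {"motion": [{"claw":0,"dp":[-2,2.4,0],"twist":[-3,0,0]},{"claw":0,"dp":[-5,6,0],"twist":[-7,0,0]},{"claw":0,"dp":[-8,9.5,0],"twist":[-12,0,0]},{"claw":0,"dp":[-11,13,0],"twist":[-17,0,0]},{"claw":0,"dp":[-14,16.6,0],"twist":[-21,0,0]},{"claw":0,"dp":[-17,20,1],"twist":[-25,-0.6,-0.2]},{"claw":0,"dp":[-20,23.5,2],"twist":[-25,-0.6,-0.2]},{"claw":0,"dp":[-22.6,26.9,3],"twist":[-25,-0.6,-0.2]},{"claw":0,"dp":[-22.6,26.9,3],"twist":[-25,-0.6,-0.2]},{"claw":0,"dp":[-22.6,26.9,3],"twist":[-25,-0.6,-0.2]},{"claw":0,"dp":[-22.6,26.9,3],"twist":[-25,-0.6,-0.2]},{"claw":0,"dp":[-22.6,26.9,3],"twist":[-25,-0.6,-0.2]}]}}

```text
time_s: 13.43
tcp_pos: [488.7, 3.6, 179.2]
tool_rot: [155.0, 0.5, 42.0]
ft_force: [0.2, 1.3, 0.0]
opening: 15.1
```

```bash
python3 -c "
from h import *
go(S(-19,-10,25),RT)"
```

```text
t 13.4333 tcp [488.7   3.6 179.2] rot [155.    0.5  42. ] F [0.2 1.3 0. ] Fn 0.4 op 15.1
 dp_cm [0.34 0.23 5.66]  twist [-0.05  0.47  0.2 ]
```

Call:
{"api": "move_arm", "payload": {"motion": [{"claw":0,"dp":[0.3,0.1,0.5],"twist":[0,0.4,0.2]},{"claw":0,"dp":[0.3,0.1,2],"twist":[0,0.4,0.2]},{"claw":0,"dp":[0.3,0.1,3.5],"twist":[0,0.4,0.2]},{"claw":0,"dp":[0.3,0.1,4.5],"twist":[0,0.4,0.2]},{"claw":0,"dp":[0.3,0.1,5],"twist":[0,0.4,0.2]},{"claw":0,"dp":[0.3,0.1,5.2],"twist":[0,0.4,0.2]},{"claw":0,"dp":[0.3,0.1,5.2],"twist":[0,0.4,0.2]},{"claw":0,"dp":[0.3,0.1,5.2],"twist":[0,0.4,0.2]}]}}

```text
time_s: 14.1
tcp_pos: [505.9, -11.7, 132.3]
tool_rot: [155.0, 0.1, 42.0]
ft_force: [1.2, -0.2, 0.0]
opening: 0.3
```

```bash
python3 -c "
from h import *
go(S(-19,-10,25),RT)"
```

```text
t 14.1 tcp [505.9 -11.7 132.3] rot [1.55e+02 1.00e-01 4.20e+01] F [ 1.2 -0.2  0. ] Fn -0.4 op 0.3
 dp_cm [0.04 0.14 0.45]  twist [-0.02  0.1   0.08]
```

Contact is expected about 3.5 mm further on, so I'll press gently.

Call:
{"api": "move_arm", "payload": {"motion": [{"claw":0,"dp":[0,0.1,0.2],"twist":[0,0,0]},{"claw":0,"dp":[0,0.1,0.3],"twist":[0,0,0]},{"claw":0,"dp":[0,0.1,0.4],"twist":[0,0,0]},{"claw":0,"dp":[0,0.1,0.45],"twist":[0,0,0]},{"claw":0,"dp":[0,0.1,0.45],"twist":[0,0,0]}]}}

```text
time_s: 14.52
tcp_pos: [508.5, -13.0, 129.4]
tool_rot: [155.0, -0.0, 42.0]
ft_force: [-5.0, 4.3, 12.0]
opening: 0.2
```

Call:
{"api": "move_arm", "payload": {"motion": [{"claw":0,"dp":[0.4,0,0],"twist":[0,0,0]},{"claw":0,"dp":[1.2,0,0],"twist":[0,0,0]},{"claw":0,"dp":[2,0,0],"twist":[0,0,0]},{"claw":0,"dp":[2.8,0,0],"twist":[0,0,0]},{"claw":0,"dp":[3.6,0,0],"twist":[0,0,0]},{"claw":0,"dp":[4.4,0,0],"twist":[0,0,0]},{"claw":0,"dp":[5.2,0,0.01],"twist":[0,0,0]},{"claw":0,"dp":[6,0,0.01],"twist":[0,0,0]},{"claw":0,"dp":[6.8,0,0.02],"twist":[0,0,0]},{"claw":0,"dp":[7.6,0,0.02],"twist":[0,0,0]}]}}

```text
time_s: 15.35
tcp_pos: [565.3, 38.7, 129.4]
tool_rot: [155.0, -0.0, 42.1]
ft_force: [-8.1, 5.4, 17.1]
opening: 0.7
```

```bash
python3 -c "
from h import *
go(S(141,-10,25),RT)"
```

```text
t 15.35 tcp [565.3  38.7 129.4] rot [155.   -0.   42.1] F [-8.1  5.4 17.1] Fn 19.5 op 0.7
 dp_cm [8.26 0.06 0.09]  twist [-0.05 -0.07  0.07]
```

Call:
{"api": "move_arm", "payload": {"motion": [{"claw":0,"dp":[0.8,0,-0.05],"twist":[0,0,0]},{"claw":0,"dp":[1.6,0,-0.05],"twist":[0,0,0]},{"claw":0,"dp":[2.4,0,-0.05],"twist":[0,0,0]},{"claw":0,"dp":[3.2,0,-0.05],"twist":[0,0,0]},{"claw":0,"dp":[4.0,0,-0.05],"twist":[0,0,0]},{"claw":0,"dp":[4.8,0,-0.05],"twist":[0,0,0]},{"claw":0,"dp":[5.6,0,-0.05],"twist":[0,0,0]},{"claw":0,"dp":[6.4,0,-0.05],"twist":[0,0,0]},{"claw":0,"dp":[7.2,0,-0.05],"twist":[0,0,0]},{"claw":0,"dp":[7.8,0,-0.05],"twist":[0,0,0]},{"claw":0,"dp":[8.2,0,-0.05],"twist":[0,0,0]},{"claw":0,"dp":[8.6,0,-0.05],"twist":[0,0,0]},{"claw":0,"dp":[8.8,0,-0.05],"twist":[0,0,0]},{"claw":0,"dp":[8.8,0,-0.05],"twist":[0,0,0]}]}}

```text
time_s: 16.52
tcp_pos: [625.2, 92.8, 129.2]
tool_rot: [155.2, 0.7, 41.6]
ft_force: [-43.6, -1.6, 45.5]
opening: 0.2
```

```bash
python3 -c "
from h import *
from cell import env
go(S(141,-10,25),RT); print('Fy',env.observe()['ft_force']@EY)"
```

```text
t 16.5167 tcp [625.2  92.8 129.2] rot [155.2   0.7  41.6] F [-43.6  -1.6  45.5] Fn 53.0 op 0.2
 dp_cm [0.19 0.08 0.07]  twist [-0.21  0.79 -0.04]
Fy -33.52021781669484
```

Call:
{"api": "move_arm", "payload": {"motion": [{"claw":0,"dp":[0,0,-0.2],"twist":[0,0,0]},{"claw":0,"dp":[0,0,-0.5],"twist":[0,0,0]},{"claw":0,"dp":[0,0,-2],"twist":[0,0,0]},{"claw":0,"dp":[0,0,-5],"twist":[0,0,0]},{"claw":0,"dp":[0,-3,-9],"twist":[0,0,0]},{"claw":0,"dp":[0,-7,-13],"twist":[0,0,0]},{"claw":0,"dp":[0,-11,-15],"twist":[0,0,0]},{"claw":0,"dp":[0,-15,-15],"twist":[0,0,0]},{"claw":0,"dp":[0,-19,-15],"twist":[0,0,0]},{"claw":0,"dp":[0,-22,-15],"twist":[0,0,0]},{"claw":0,"dp":[0,-22,-15],"twist":[0,0,0]}]}}

```text
time_s: 17.43
tcp_pos: [448.3, 296.7, 168.6]
tool_rot: [155.2, 0.3, 42.5]
ft_force: [-0.6, 0.1, -0.4]
opening: 0.3
```

```bash
python3 -c "
from h import *
import pickle
go(S(141,-10,25),RT)
fs={n:grab(n) for n in('top','side')}
pickle.dump(fs,open('f3.pkl','wb'))
a=cv2.resize(fs['top']['color'][150:340,200:540,::-1],None,fx=2.2,fy=2.2)
cv2.imwrite('pics/t4.png',a)
cv2.imwrite('pics/s4.png',cv2.resize(fs['side']['color'][120:400,150:460,::-1],None,fx=2,fy=2))
"
```

```text
t 17.4333 tcp [448.3 296.7 168.6] rot [155.2   0.3  42.5] F [-0.6  0.1 -0.4] Fn -0.2 op 0.3
 dp_cm [-0.52 22.91 14.98]  twist [-0.18  0.04  0.56]
```

View pics/t4.png

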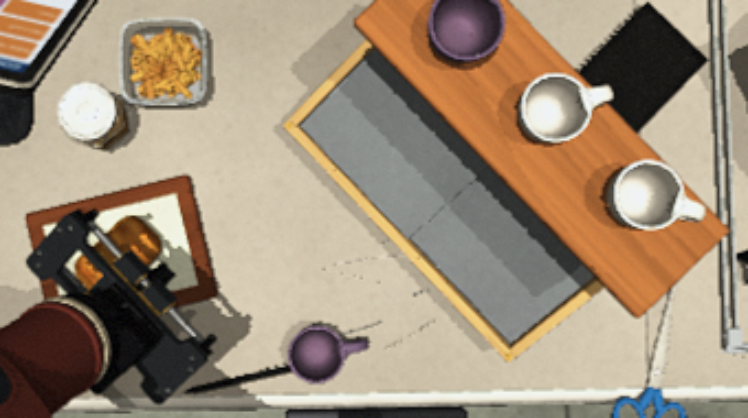

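View pics/s4.png

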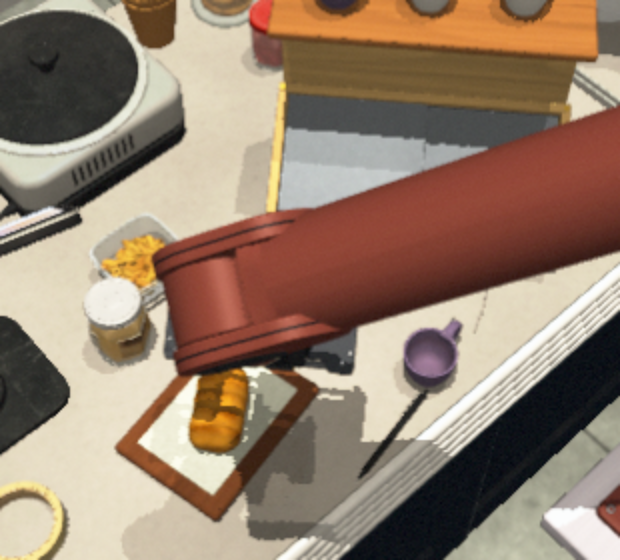

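The cover looks shut, the pastry is upright on the board, and the jar and cup haven't moved. I'll lift the arm clear and compare the numbers with the first picture.

Call:
{"api": "move_arm", "payload": {"motion": [{"claw":0,"dp":[-3,-3,-3],"twist":[0,0,0]},{"claw":0,"dp":[-6,-6,-6],"twist":[0,0,0]},{"claw":0,"dp":[-9,-9,-9],"twist":[0,0,0]},{"claw":0,"dp":[-9,-9,-9],"twist":[0,0,0]},{"claw":0,"dp":[-9,-9,-9],"twist":[0,0,0]},{"claw":0,"dp":[-9,-9,-9],"twist":[0,0,0]}]}}

```text
time_s: 18.03
tcp_pos: [307.1, 320.1, 216.1]
tool_rot: [155.1, 0.0, 42.0]
ft_force: [0.8, -0.3, 0.3]
opening: 0.5
```

```bash
python3 -c "
from h import *
import pickle
f3=grab('top'); s3=grab('side'); f0=pickle.load(open('top0.pkl','rb'))
go(P0)
v,u=np.mgrid[0:480,0:640]; uv=np.c_[u.ravel(),v.ravel()]
for f in(f0,f3):
    W=onplane(f,uv,N,N@P0)-P0; Y=(W@EY).reshape(480,640)+86.7;U=(W@UP).reshape(480,640)
    V=cv2.cvtColor(f['color'],cv2.COLOR_RGB2HSV)[...,2].astype(float)
    ys=np.arange(-30,30,1.); pr=np.array([V[(abs(Y-y)<.8)&(U>-60)&(U<-25)].mean() for y in ys]); w=np.clip(pr.mean()-2-pr,0,None); print('seam y',ys[pr.argmin()],(ys*w).sum()/w.sum())
for n,f in(('top',f3),('side',s3)):
    C=cloud(f); h=cv2.cvtColor(f['color'],cv2.COLOR_RGB2HSV)
    m=((h[...,1]>150)&(h[...,0]<22)&(C[...,2]>30)&(C[...,2]<75)&(abs(C[...,0]-477)<90)&(abs(C[...,1]-354)<90)).astype(np.uint8)
    k=max(cv2.findContours(m,0,1)[0],key=cv2.contourArea); W=onplane(f,k[:,0],[0,0,1],45)[:,:2].astype(np.float32); print(n,m.sum(),cv2.minAreaRect(W),'ztop',np.percentile(C[m>0][:,2],[50,95]))
d=np.abs(f3['color'].astype(int)-f0['color']).sum(2)
print('cup diff',np.median(d[290:325,325:375]),'jar diff',np.median(d[182:220,222:262]))
for nm,(a,b,c,e) in dict(cup=(325,290,375,325),jar=(222,182,262,220)).items():
    for f in(f0,f3):
        Z=cloud(f)[b:e,a:c].reshape(-1,3); Z=Z[(Z[:,2]>25)&(Z[:,2]<130)]; print(nm,Z.mean(0).round(1),len(Z))
"
```

```text
t 18.1333 tcp [308.5 318.8 215.4] rot [1.55e+02 1.00e-01 4.18e+01] F [ 0.3  0.  -0.8] Fn -0.8 op 0.2
 dp_cm [ 3.3  31.87 26.41]  twist [0. 0. 0.]
seam y -9.0 -8.484701890532216
seam y -8.0 -6.991724484826225
top 854 ((475.96881103515625, 352.75537109375), (58.86075210571289, 95.6927261352539), 44.016170501708984) ztop [55.7565572  61.44588374]
side 789 ((477.7479248046875, 360.285888671875), (48.50529479980469, 105.79719543457031), 43.232330322265625) ztop [56.69615684 62.40908211]
cup diff 25.0 jar diff 23.0
cup [359.  117.1  45.2] 283
cup [359.  117.6  45. ] 282
jar [635.2 367.5  87.8] 809
jar [635.4 367.4  87.6] 812
```

```bash
python3 -c "
from cell import env
print(env.finish_job())"
```

```text
the job is handed in; nothing more can be done
None
```

I handed in the job at about 18 s. The left cover was slid open, its pastry set the right way up in the middle of the board, and the cover slid shut again. The hand-in gave no verdict.

**Last checks:**
- **Left cover:** I pushed it to its end stop. The seam is about 1.5 mm further shut than in the first picture.
- **Pastry:** its middle is at about (476, 353) mm from the top camera, against a board middle of (477, 354). Its top is 61–62 mm high, so it stands upright. The side camera put it about 7 mm off in y, but it was judging the outline obliquely.
- **Jar and cup:** both were within 0.5 mm of where they started.
- **Right cover:** it looked shut in the last pictures. I couldn't see its pastry under the cover, and nothing went into that bay.

**One miss:** when the cover met its stop while closing, the fingertips briefly pressed with about 53 N across the slope and 34 N along it. That is above the 6–15 N I was aiming for. The force was at the fingertips, not on the arm or the gripper's body (the 40 N rule). It stayed under the 120 N wrist limit.

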